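# Clamp a circuit board and hold a loupe in focus over its chip

## Task

Clamp the circuit board in the jig by swinging the cam lever round until it sits in the marked notch, and let go of the lever. Then pick up the loupe by its handle and hold it still and level, the lens centred over the flat square chip on the board and at the height that the pointer on the jig's post shows; the job ends while you are still holding the loupe there, nothing else carrying it. Do not bump the jig or the board with the loupe, do not shift the pointer, and leave everything else on the bench alone.

Things in the scene. Friction and masses are not known exactly. Their poses are not given: they have to be found in the camera images.
- fixture: the inspection jig, fixed to the bench: an aluminium base 14 mm thick (a rectangle x -80 to 120, y -45 to 115 mm, and a disc of radius 102 mm about the lever pivot), a circuit board 100 x 130 mm (x by y) centred at (0, 30) whose top is 24 mm above the bench, a fence 26 mm high along its +y edge. Origin on the bench; z up. A fixed 10 mm post, 138 mm high, stands at (105, 30) beyond the board and carries the focus pointer. All in mm in the jig's own axes
- cam_lever (a joint): angle of the jig's cam lever about an upright pivot, rad, counter-clockwise from above, 0 to 1.45 (stops). At value q the arm points from the pivot along (-cos q, -sin q) in the jig's axes. It is centred in the marked notch at 1.00; it starts between 0.05 and 0.5. It turns stiffly, needing about 1.5 N sideways at the knob, and stays where it is left (nothing snaps it into the notch)
- lever_knob (a point): the lever's upright black knob, a cylinder 16 mm across, its top 88 mm and its lower end about 42 mm above the bench where it meets the flat steel arm; this point is on its axis 70 mm above the bench, 85 mm from the pivot
- lever_pivot (a point): the axis of the cam lever, at the top of the base (14 mm above the bench)
- notch_mark (a point): the marked notch: the one gap (about 16 mm) in the raised dark rim under the lever's end, with a raised wedge just outside it; point on top of the base (14 mm above the bench), 85 mm from the pivot. The lever is in the notch when the knob's axis stands over this point
- focal_mark (a point): tip of the horizontal steel pointer (3 mm thick) that sticks out 33 mm from the post over the jig towards the board; its height, 88 to 124 mm above the bench, is the height for the middle of the lens. The pointer is stiff on the post but would slide if pushed with more than 5 N
- chip: the flat square black chip with fine metal legs on all four sides, 18 x 18 mm body, 4 mm thick, fixed on the board; origin at the centre of its underside (24 mm above the bench). It may be at any of three places along the board
- loupe: the loupe, 90 g, lying flat on the bench: a steel lens ring 64 mm across and 12 mm thick, and a straight black battery handle 16 mm wide, 26 mm high, from 40 to 140 mm from the lens centre along the loupe's own -x. Origin at the underside of the lens ring's centre; z up through the lens
- lens_center (a point): middle of the loupe's lens, 6 mm above its underside; z is the lens axis
- loupe_grip (a point): good place to grip, near the balance point: on the handle 80 mm from the lens centre, 18 mm above the underside; the handle runs along x and is gripped across y
- capacitor: a bare round metal can standing on the board, 18 mm across and 18 mm high; not the part to look at
- connector: an oblong black socket on the board, 26 x 12 mm and 11 mm high; not the part to look at
- multimeter: bystander, to be left alone: hand multimeter, 150 x 80 x 34 mm, lying flat
- solder_spool: bystander, to be left alone: metal spool standing on end, 52 mm across, 36 mm high
- screwdriver: bystander, to be left alone: screwdriver lying on the bench
- flux_tin: bystander, to be left alone: round low tin, 54 mm across, 25 mm high
- brush: bystander, to be left alone: cleaning brush lying on the bench
- plug_block: bystander, to be left alone: small white terminal block, 40 x 22 x 18 mm
- speaker: bystander, to be left alone: small round desk speaker on a foot, 130 mm high
Mind the look-alikes: they are no part of the job. Of the things that look like the loupe, the larger one is meant.

How it is judged (in metres and radians):
On the way, in this order (a step that is already met when the one before it is completed fails the run):
1. the cam lever is in the marked notch and let go (value of joint cam_lever between 0.91 and 1.09 rad and contact force between the fingers and fixture below 0.1 N), for 0.3 s.
2. the loupe is lifted off the bench in the fingers (contact force between the fingers and loupe above 1 N and height (world z) of lens_center above 0.04 m), for 0.2 s.
At the end, for the whole second after the job is handed in: Lever within 0.09 rad of the marked notch (1.00); loupe held in the fingers, touching no jig, board or part; lens middle within 6 mm of the pointer's height and 10 mm sideways of the chip centre, within 0.12 rad of level, right way up, still (under 20 mm/s, 0.15 rad/s) (value of joint cam_lever between 0.91 and 1.09 rad and contact force between the fingers and loupe above 1 N and z of lens_center in the frame of focal_mark between -0.006 and 0.006 m and horizontal distance between lens_center and chip below 0.01 m and angle between lens_center's own z axis and vertical below 0.12 rad and linear speed of loupe below 0.02 m/s and angular speed of loupe below 0.15 rad/s and not (contact force between loupe and fixture above 0.1 N or contact force between loupe and chip above 0.1 N or contact force between loupe and capacitor above 0.1 N or contact force between loupe and connector above 0.1 N)); the arm keeps its last pose, push and grip.
It fails at once if the loupe bumps the jig, the board or its parts (over 3 N) (contact force between loupe and fixture above 3 N or contact force between loupe and chip above 3 N or contact force between loupe and capacitor above 3 N or contact force between loupe and connector above 3 N).
It fails at once if the pointer is shifted by more than 4 mm (distance of focal_mark from where it was at the start of the episode above 0.004 m).
It fails at once if a bystander is moved by more than 25 mm (distance of any of multimeter, solder_spool, screwdriver, flux_tin, brush, plug_block, speaker from where it was at the start of the episode above 0.025 m).
It also fails if it takes over 56 s, if anything falls off the work surface, if the arm or the gripper's body presses on something with over 40 N, if the wrist force passes 120 N, or if a joint passes its speed limit or range.

## Robot

A 6-joint arm with a two-finger parallel gripper is mounted at the origin on the work surface. World frame = base frame: x ahead of the robot, y to its left, z up, the work surface at z = 0. Lengths are in mm, angles in rad, forces in N, time in s.
With the tool pointing down it reaches from about 300 to 775 mm from the base axis. Payload 14.6 kg.
Tool frame: the origin (TCP) lies at the very end of the fingers, on their centre line; the grasp point (between the pads) lies 19 mm behind it; z points along the fingers, y is the line along which they close (so a half turn about z gives the same grasp; the last joint's range is limited). The gripper opens to 94 mm and grips with 3 to 60 N. Pads are 16 mm wide; open, the fingers measure 119 mm over their backs; the gripper's body (75 mm by 177 mm) begins 78 mm behind the grasp point.
Start: joints at [-1.367, 0.3, 1.521, -0, 1.321, -0.067], TCP at [147.12, -529.948, 205.446] pointing down, gripper open.
Joint ranges: [-3.03, 3.03], [-0.79, 2.21], [0.23, 2.52], [-1.04, 4.18], [0, 3.07], [-2.55, 2.55]. Speed limits (rad/s): [2.22, 2.22, 2.57, 3.14, 3.14, 3.14].

## Interface

Orientations are given as [roll, pitch, yaw] about the fixed x, y, z axes, in that order (R = Rz(yaw) Ry(pitch) Rx(roll)).
In Python, from cell import manip, eyes, ticket gives the robot as it stands. The module is installed in compiled form; this text tells all that it offers.
- The arm moves only by the tool arm_command, never from a script. Its argument "plan" is a list of rows, each a list of 5 numbers: the opening, from -1 (shut) to 1 (fully open), then the shift along the tool's x, y, z in m, then the turn about the tool's z in rad. In form: [[jaw, dx, dy, dz, roll], ...]. A call has 1 to 20 rows; each row shifts and turns the commanded pose from where the row before left it, along the tool's axes as they then stand; what a row does not reach is not made up. A row lasts 1/8 s, in which the tool goes at most 62.5 mm and 10.7 degrees, less where a joint would pass 70% of its speed; a pose out of reach is approached as far as the arm can. A call is refused whole if a number of a shift passes 0.0625 or a number of a turn 0.188, either way. A call with a gripper value outside its range is refused whole. The fingers move at their own pace and stop on an object; "newtons" is the grip in N (left out, the last holds). Time passes only in rows, so rows that do not move let the fingers close. It gives the time, the measured TCP pose, the force, the opening and the grip force at its end, in the units of the state.
- manip.read_state(): the state, without advancing time (a new reading comes with each control period).
- eyes.camera(name): name is "scene" or "side" or "wrist"; returns a dict with "img" (384x512x3 uint8, blue, green, red), "z_map" (384x512 float32, mm along the optical axis (not along the pixel's ray), 0 where there is no reading), "fx", "fy", "cx", "cy" (pixels), "eye" and "orientation" of the camera in the world. Camera axes: x right, y down, z forward; pixel columns grow to the right and rows downward; lengths in mm; the calibration is good to about 2 mm. A picture is of the moment at which its call begins.
- ticket.sign_off(): hands the job in; it is judged then, once.
The state is a dict: "clock": time; "joints": joint angles; "qd": joint speeds; "effort": joint torques, N m; "eef_pos": TCP position; "eef_rot": TCP orientation; "wrist_force": force on the tool from outside, world axes, zero at the start; "moment": the same for the moment, N m; "finger_gap": finger opening in mm; "finger_force": force on a finger pad.
Only numpy, scipy, OpenCV 4.12 (cv2) and the standard library are available. Lean on these libraries where they do the work, as an engineer would, in place of code of your own. Each camera call takes 0.05 s, during which the arm holds its last target. There are 200 camera calls.

## Working session

There is one attempt and no reset: what is moved stays moved. The work goes in short steps, Python scripts to look and compute and a tool call to move; the robot and the scene stay as the last step left them, time stands still between calls to the robot, and variables do not carry over. Pictures are saved under pics/ and viewed, at most 10 in all, crops included, and the job is handed in when it is done.

Besides the shell and the picture viewer there is one more tool, called after "Request:" by a JSON object that holds its "fn" and its "kwargs", one argument or row to a line. arm_command: Moves the arm, as the interface text tells. Its arguments: {"type":"object","properties":{"plan":{"type":"array"},"newtons":{"type":"number"}},"required":["plan"]}

```bash
mkdir -p pics
cat > h.py <<'E'
import numpy as np, cv2, pickle
from scipy.spatial.transform import Rotation as R
from cell import manip, eyes, ticket
def snap(name,fn=None):
    c=eyes.camera(name)
    pickle.dump(c,open(f'{fn or name}.pkl','wb'))
    cv2.imwrite(f'pics/{fn or name}.png',c['img']); return c
def load(n): return pickle.load(open(n+'.pkl','rb'))
def rot(c):
    o=np.array(c['orientation'],float)
    return o if o.shape==(3,3) else R.from_euler('xyz',o).as_matrix()
def ray(c,u,v):
    return rot(c)@np.array([(u-c['cx'])/c['fx'],(v-c['cy'])/c['fy'],1.])
def onz(c,u,v,z):
    d=ray(c,u,v);e=np.array(c['eye'],float); return e+d*(z-e[2])/d[2]
def cloud(c):
    v,u=np.mgrid[:384,:512];z=c['z_map']
    p=np.stack([(u-c['cx'])/c['fx']*z,(v-c['cy'])/c['fy']*z,z],-1)
    P=p@rot(c).T+np.array(c['eye'],float); P[z==0]=np.nan; return P
E
python3 - <<'E'
from h import *
a=snap('scene');b=snap('side');w=snap('wrist')
for c in(a,b,w):print(c['eye'],c['orientation'],c['fx'],c['cx'],c['cy'])
print(manip.read_state())
cv2.imwrite('pics/s2.png',cv2.resize(a['img'],(800,600),interpolation=cv2.INTER_CUBIC))
cv2.imwrite('pics/d2.png',cv2.resize(b['img'],(800,600),interpolation=cv2.INTER_CUBIC))
E
```

```text
[1194.83809879 -510.0920713   612.49969209] [-2.18041896  0.00700017  0.91020049] 369.7894439706435 251.90061178276937 183.60681065576875
[ 441.84626669  742.35740738 1012.97072029] [-2.41113111  0.00940002 -2.973783  ] 445.6654905710107 254.30322628043902 195.90688255984793
[ 216.11879738 -511.13223174  385.03948179] [ 2.89341690e+00  2.12836543e-03 -1.29937302e+00] 292.9458254785178 253.5749665850259 188.58482493126544
{'clock': 0.15, 'joints': array([-1.36659803e+00,  3.00323580e-01,  1.52143991e+00, -4.20689851e-06,
        1.32067339e+00, -6.66253648e-02]), 'qd': array([-0.00077146, -0.00092276, -0.00146499,  0.00042109,  0.00134742,
        0.00010961]), 'effort': array([-1.55864916e-03, -5.31965375e+01, -3.52822781e+01,  7.07783690e-02,
        2.36088753e-02, -6.07774268e-05]), 'eef_pos': array([ 147.08201822, -529.7671033 ,  205.02696769]), 'eef_rot': array([-3.14075003e+00, -5.21389584e-05,  2.70824681e-01]), 'wrist_force': array([ 0.00966719, -0.50232522,  0.09972874]), 'moment': array([-0.0190337 ,  0.00204681, -0.00082402]), 'finger_force': 0.0, 'finger_gap': 94.04068154946486}
```

View pics/s2.png

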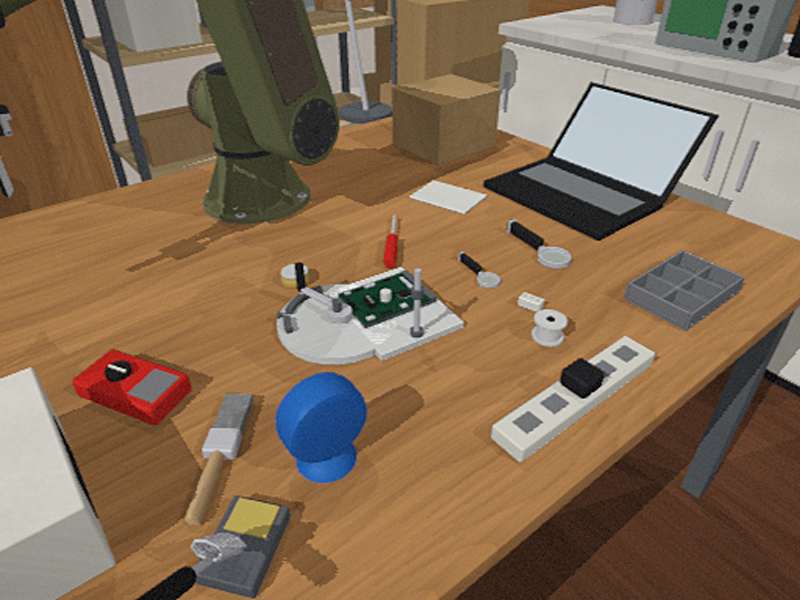

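View pics/d2.png

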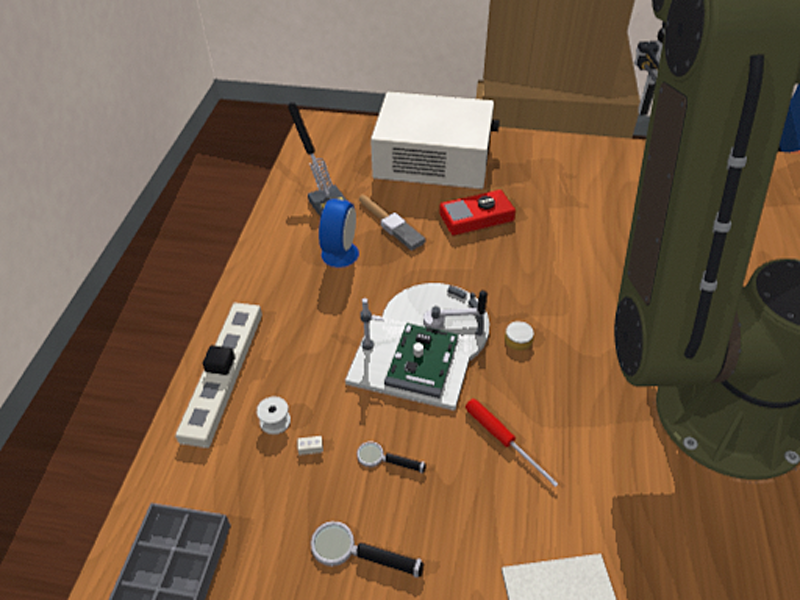

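Scene: the jig sits mid-bench. In the side view (800 px), the larger loupe is at (332,545) with its handle running to (420,568), the knob at (483,298), the board at (422,360) and the post at (366,340).

Run:
```python
from h import *
b=load('side');a=load('scene')
x=cv2.resize(b['img'][170:270,215:325],None,fx=7,fy=6,interpolation=cv2.INTER_CUBIC)[:600]
cv2.imwrite('pics/crop_side.png',x)
P=cloud(b);s=1.5625
def pr(n,u,v,z=None):
    u/=s;v/=s;print(n,P[int(round(v)),int(round(u))].round(0), None if z is None else onz(b,u,v,z).round(1))
pr('lens',332,545,6);pr('handle end',420,568,20);pr('hstart',358,552,20);pr('small lens',371,455,5)
pr('knobtop',483,293,88);pr('corner -',348,385,14);pr('corner2',458,407,14)
img=b['img'];hsv=cv2.cvtColor(img,cv2.COLOR_BGR2HSV)
m=((hsv[...,0]>60)&(hsv[...,0]<95)&(hsv[...,1]>80)).astype(np.uint8);m[:, 330:]=0;m[:170]=0;m[270:]=0
m=cv2.morphologyEx(m,cv2.MORPH_CLOSE,np.ones((9,9)))
n,l,st,ce=cv2.connectedComponentsWithStats(m);i=1+st[1:,4].argmax()
vv,uu=np.where(l==i);pts=np.array([onz(b,u,v,24)[:2] for u,v in zip(uu,vv)],np.float32)
print(cv2.minAreaRect(pts),cv2.boxPoints(cv2.minAreaRect(pts)).round(0))
```

```text
lens [619. 341.   7.] [618.1 340.    6. ]
handle end [483. 360.  24.] [483.5 358.1  20. ]
hstart [576. 350.  23.] [575.9 349.7  20. ]
small lens [591. 181.   4.] [590.  182.1   5. ]
knobtop [ 441. -127.   88.] [ 441.  -129.2   88. ]
corner - [658.  45.  -3.] [654.9  58.1  14. ]
corner2 [461.  63.   2.] [460.   72.7  14. ]
((534.8059692382812, -22.43781280517578), (124.45329284667969, 98.442138671875), 82.95825958251953) [[478. -78.]
 [576. -90.]
 [591.  33.]
 [494.  45.]]
```

View pics/crop_side.png

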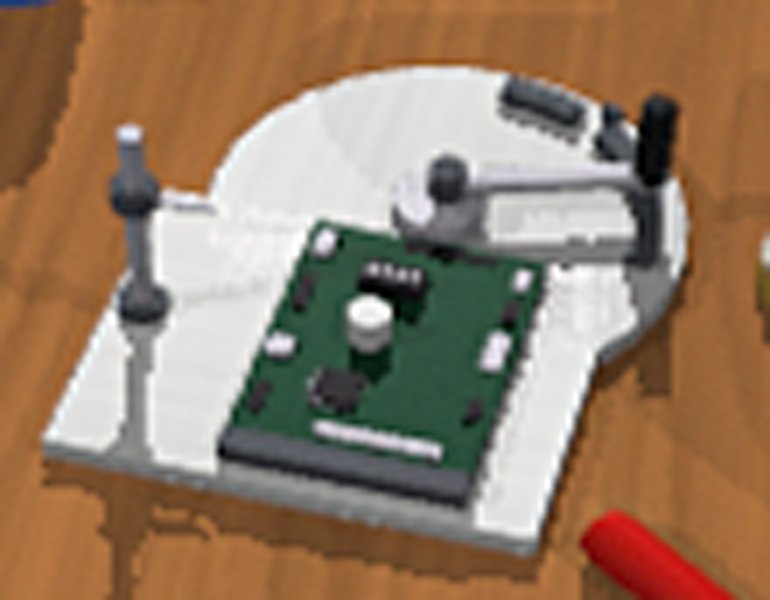

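Request:
{"fn": "arm_command", "kwargs": {
  "plan": [
    [0.3, 0.038, -0.036, -0.0045, 0],
    [0.3, 0.038, -0.036, -0.0045, 0],
    [0.3, 0.038, -0.036, -0.0045, 0],
    [0.3, 0.038, -0.036, -0.0045, 0],
    [0.3, 0.038, -0.036, -0.0045, 0],
    [0.3, 0.038, -0.036, -0.0045, 0],
    [0.3, 0.038, -0.036, -0.0045, 0],
    [0.3, 0.038, -0.036, -0.0045, 0],
    [0.3, 0.038, -0.036, -0.0045, 0],
    [0.3, 0.038, -0.036, -0.0045, 0],
    [0.3, 0, 0, 0, 0.135],
    [0.3, 0, 0, 0, 0.135],
    [0.3, 0, 0, 0, 0],
    [0.3, 0, 0, 0, 0]
  ]
}}

```text
clock: 1.9
eef_pos: [416.9, -81.5, 250.4]
eef_rot: [-3.142, 0.0, 0.004]
wrist_force: [0.8, -0.4, 0.9]
finger_gap: 61.0
finger_force: 0.0
```

Run:
```python
from h import *
w=snap('wrist','w1');s=manip.read_state();print(s['clock'],s['eef_pos'],s['eef_rot'],w['eye'],w['orientation'])
cv2.imwrite('pics/w1b.png',cv2.resize(w['img'],(800,600),interpolation=cv2.INTER_CUBIC))
```

```text
1.95 [416.90082215 -81.55368681 250.41378184] [-3.14156473e+00  7.72351316e-05  2.91260880e-03] [488.50930268 -81.48763629 430.47386126] [ 2.89295477e+00  1.05339351e-03 -1.56664434e+00]
```

View pics/w1b.png

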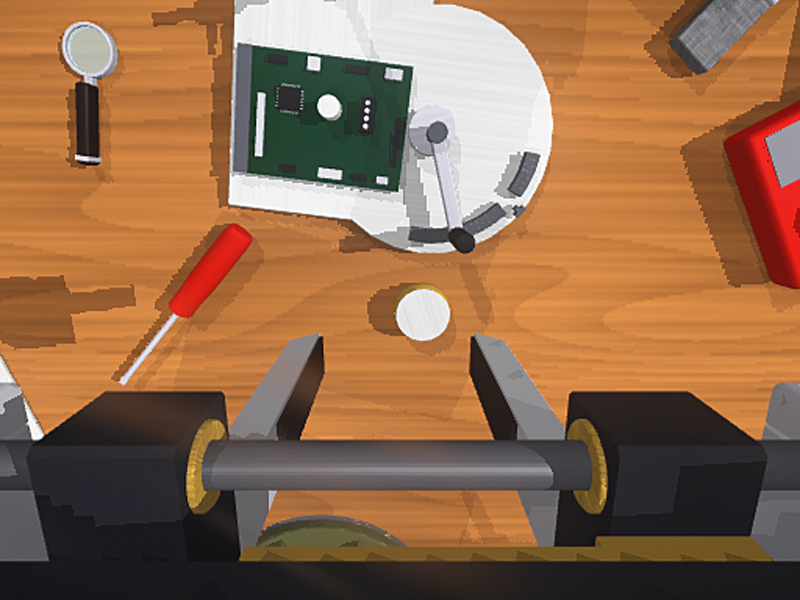

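Wrist view (800 px): knob at (462,240), hub at (437,131), rim gap and wedge at about (512,207), chip at (289,98), capacitor at (329,107).

Run:
```python
from h import *
from scipy.optimize import least_squares
w=load('w1');P=cloud(w);s=1.5625;b=load('side')
hsv=cv2.cvtColor(w['img'],cv2.COLOR_BGR2HSV)
def pr(n,u,v,z=None):
    u/=s;v/=s;print(n,P[int(round(v)),int(round(u))].round(1), None if z is None else onz(w,u,v,z).round(1))
# disc edge: circle fit in z=14 plane
m=((hsv[...,1]<60)&(hsv[...,2]>120)).astype(np.uint8)
E=[]
for v in range(8,150):
    r=np.where(m[v,250:380])[0]
    if len(r): E.append(onz(w,250+r.max()+.5,v,14)[:2])
E=np.array(E)
f=least_squares(lambda c:np.hypot(*(E-c[:2]).T)-102,[515,-110],loss='soft_l1',f_scale=1.)
print('pivot',f.x,np.abs(f.fun).mean())
pr('hub',437,131);pr('knob',462,238,88);pr('notch',509,205,14);pr('wedge',518,210,16);pr('cap',329,107,42)
# chip: dark low-sat blob near
d=(cv2.cvtColor(w['img'],cv2.COLOR_BGR2GRAY)<55)&(hsv[...,1]<90);k=np.zeros_like(d);k[50:76,172:200]=1
d=cv2.morphologyEx((d&k).astype(np.uint8),cv2.MORPH_OPEN,np.ones((3,3)))
n,l,st,ce=cv2.connectedComponentsWithStats(d);i=1+st[1:,4].argmax();print('chip px',st[i],ce[i],onz(w,*ce[i],28))
d=(hsv[...,2]<70);k=np.zeros_like(d);k[138:170,280:310]=1;n,l,st,ce=cv2.connectedComponentsWithStats((d&k).astype(np.uint8));print('knob comps',st[1:],ce[1:])
sel=(l>0)&(P[...,2]>80);print('knob pts',np.nanmean(P[sel],0),sel.sum())
# board
g=((hsv[...,0]>60)&(hsv[...,0]<95)&(hsv[...,1]>80)).astype(np.uint8);g[135:]=0
g=cv2.morphologyEx(g,cv2.MORPH_CLOSE,np.ones((9,9)));vv,uu=np.where(g)
print(cv2.minAreaRect(np.array([onz(w,u,v,24)[:2] for u,v in zip(uu,vv)],np.float32)))
# post and pointer from side cam
Q=cloud(b);z=(np.abs(Q[...,0]-625)<45)&(np.abs(Q[...,1]+40)<40)&(Q[...,2]>60)
vs,us=np.where(z)
for v in range(vs.min(),vs.max()+1):
    r=us[vs==v]
    if len(r): print(v,r.min(),r.max(),Q[v,r.min()].round(0),Q[v,r.max()].round(0))
```

```text
pivot [ 524.50419159 -112.46910098] 0.5315221653785842
hub [ 524.5 -113.3   51.1] None
knob [ 445.9 -130.9   87.8] [ 445.5 -130.5   88. ]
notch [ 466.2 -182.4   13.7] [ 465.9 -182.    14. ]
wedge [ 462.7 -188.7   22.6] [ 461.7 -189.8   16. ]
cap [543.7 -28.2  42.9] [543.2 -27.5  42. ]
chip px [178  55  14  16 207] [184.53140097  62.67149758] [551.99447825   7.45946211  28.        ]
knob comps [[304 139   1   1   1]
 [306 138   1   1   1]
 [300 141   1   1   1]
 [302 140   1   1   1]
 [298 142   1   1   1]
 [280 146  24  16 221]] [[304.         139.        ]
 [306.         138.        ]
 [300.         141.        ]
 [302.         140.        ]
 [298.         142.        ]
 [294.09954751 153.01357466]]
knob pts [ 442.43183135 -131.89930523   88.02299707] 143
((534.9705200195312, -23.470909118652344), (129.98123168945312, 99.35274505615234), 83.26366424560547)
191 232 234 [643. -39. 136.] [637. -36. 140.]
192 232 235 [642. -34. 138.] [635. -38. 134.]
193 232 235 [642. -34. 134.] [635. -38. 131.]
194 232 235 [642. -32. 131.] [634. -35. 129.]
195 232 235 [642. -32. 128.] [634. -33. 128.]
196 232 235 [642. -31. 124.] [634. -34. 122.]
197 232 235 [643. -34. 118.] [635. -37. 115.]
198 232 236 [643. -33. 115.] [635. -46. 101.]
199 231 236 [648. -40. 101.] [634. -42. 102.]
200 231 237 [646. -32. 106.] [630. -38. 103.]
201 231 237 [646. -31. 104.] [629. -33. 105.]
202 231 241 [645. -29. 102.] [619. -37.  97.]
203 231 244 [646. -30.  96.] [610. -34.  98.]
204 231 245 [646. -30.  93.] [607. -32.  98.]
205 232 236 [644. -31.  87.] [633. -32.  88.]
206 233 235 [642. -33.  81.] [636. -34.  81.]
207 233 235 [641. -32.  79.] [635. -29.  83.]
208 233 236 [642. -33.  73.] [634. -35.  72.]
209 233 236 [642. -34.  67.] [635. -37.  65.]
210 233 236 [642. -33.  64.] [635. -36.  62.]
211 234 236 [639. -30.  64.] [634. -34.  60.]
```

Request:
{"fn": "arm_command", "kwargs": {
  "plan": [
    [0.3, 0.026, 0.05, 0.02, 0],
    [0.3, 0, 0, 0.05, 0],
    [0.3, 0, 0, 0.05, 0],
    [0.3, 0, 0, 0.046, 0],
    [0.3, 0, 0, 0.03, 0],
    [0.3, 0, 0, 0, 0],
    [-1, 0, 0, 0, 0],
    [-1, 0, 0, 0, 0],
    [-1, 0, 0, 0, 0],
    [-1, 0, 0, 0, 0]
  ],
  "newtons": 10
}}

```text
clock: 3.2
eef_pos: [443.2, -131.5, 54.9]
eef_rot: [3.141, -0.001, 0.001]
wrist_force: [-0.2, 0.2, 0.1]
finger_gap: 24.6
finger_force: 0.0
```

Request:
{"fn": "arm_command", "kwargs": {
  "plan": [
    [-1, 0, 0, 0, 0],
    [-1, 0, 0, 0, 0],
    [-1, 0, 0, 0, 0]
  ]
}}

```text
clock: 3.58
eef_pos: [443.0, -131.5, 54.5]
eef_rot: [3.141, 0.0, 0.001]
wrist_force: [-1.9, -1.2, 3.2]
finger_gap: 16.1
finger_force: 10.0
```

Request:
{"fn": "arm_command", "kwargs": {
  "plan": [
    [-1, 0.0013, 0.0089, 0, 0],
    [-1, 0.0036, 0.0085, 0, 0],
    [-1, 0.0044, 0.0082, 0, 0],
    [-1, 0.0053, 0.0076, 0, 0],
    [-1, 0.006, 0.007, 0, 0],
    [-1, 0.0068, 0.0064, 0, 0],
    [-1, 0, 0, 0, 0],
    [-1, 0, 0, 0, 0]
  ]
}}

```text
clock: 4.58
eef_pos: [470.6, -178.2, 54.5]
eef_rot: [3.141, -0.0, 0.001]
wrist_force: [0.0, -1.0, 0.9]
finger_gap: 15.7
finger_force: 10.0
```

Request:
{"fn": "arm_command", "kwargs": {
  "plan": [
    [0.3, 0, 0, 0, 0],
    [0.3, 0, 0, 0, 0],
    [0.3, 0, 0, 0, 0],
    [0.3, 0, 0, 0, 0],
    [0.3, 0, 0, 0, 0],
    [0.3, 0, 0, -0.06, 0],
    [0.3, 0, 0, -0.06, 0],
    [0.3, 0, 0, -0.06, 0],
    [0.3, -0.02, -0.055, 0, 0],
    [0.3, -0.01, -0.03, 0, 0],
    [0.3, 0, 0, 0, 0],
    [0.3, 0, 0, 0, 0]
  ]
}}

```text
clock: 6.08
eef_pos: [440.6, -93.4, 234.5]
eef_rot: [3.141, -0.0, 0.001]
wrist_force: [0.4, -0.8, 0.5]
finger_gap: 61.2
finger_force: 0.0
```

Run:
```python
from h import *
w=snap('wrist','w2');a=snap('scene','a2');s=manip.read_state();print(s['clock'],s['eef_pos'],w['eye'])
x=cv2.resize(w['img'][:190,150:400],(800,600),interpolation=cv2.INTER_CUBIC);cv2.imwrite('pics/w2b.png',x)
P=cloud(w);yaw=-.118;piv=np.array([524.5,-112.5])
k=(P[...,2]>80)&(P[...,2]<95)&(np.hypot(P[...,0]-470,P[...,1]+178)<20)
c=np.nanmean(P[k],0);d=piv-c[:2];print('knob',c,k.sum(),np.hypot(*d),'q',np.arctan2(d[1],d[0])-yaw)
k=(P[...,2]>80)&(np.abs(P[...,0]-605)<22)&(np.abs(P[...,1]+32)<20)
print('pointer',k.sum(),P[k].round(0)[::max(1,k.sum()//25)])
```

```text
6.175 [440.55872451 -93.69555274 234.25409667] [512.16147788 -93.51692333 414.60510139]
knob [ 470.23640751 -176.80393015   87.74346184] 168 84.13996020400441 q 0.9878769583969539
pointer 74 [[618. -31.  99.]
 [618. -33.  99.]
 [618. -35.  99.]
 [619. -36.  95.]
 [617. -32.  99.]
 [617. -34.  99.]
 [617. -36.  99.]
 [616. -31.  99.]
 [617. -33.  98.]
 [616. -35. 100.]
 [617. -37.  97.]
 [616. -31.  98.]
 [615. -33.  99.]
 [616. -35.  99.]
 [615. -30.  99.]
 [614. -32. 100.]
 [615. -34.  99.]
 [615. -36.  99.]
 [614. -32.  99.]
 [614. -34.  97.]
 [614. -36.  99.]
 [613. -33.  98.]
 [613. -35.  97.]
 [612. -32.  98.]
 [612. -34.  99.]
 [611. -32.  99.]
 [611. -34.  99.]
 [610. -32.  98.]
 [610. -34.  99.]
 [609. -32.  99.]
 [609. -34.  99.]
 [609. -33.  99.]
 [608. -32.  99.]
 [607. -34. 100.]
 [607. -32.  99.]
 [607. -34.  98.]
 [607. -32.  97.]]
```

View pics/w2b.png

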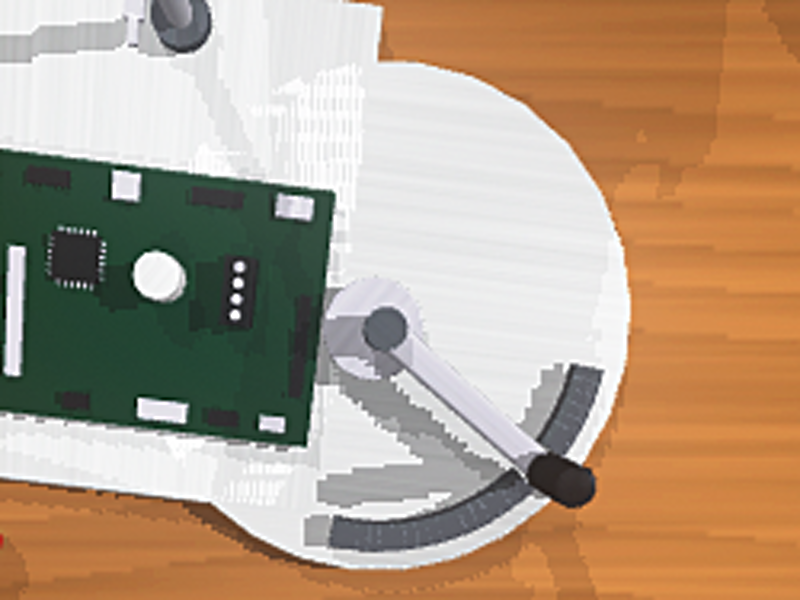

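Lever sits in the gap (knob at about (565,480) in the crop, q≈0.99). The chip is at (77,257) and the pointer's shadow is at the top left. Next is the loupe.

Request:
{"fn": "arm_command", "kwargs": {
  "plan": [
    [0.1, 0.004, -0.055, 0, 0],
    [0.1, 0.004, -0.055, 0, 0],
    [0.1, 0.004, -0.055, 0, 0],
    [0.1, 0.004, -0.055, 0, 0],
    [0.1, 0.004, -0.055, 0, 0],
    [0.1, 0.004, -0.055, 0, 0],
    [0.1, 0.004, -0.055, 0, 0],
    [0.1, 0.002, -0.055, 0, 0],
    [0.1, 0, 0, 0, 0.13],
    [0.1, 0, 0, 0, 0],
    [0.1, 0, 0, 0, 0]
  ]
}}

```text
clock: 7.55
eef_pos: [470.5, 346.3, 234.4]
eef_rot: [3.141, 0.0, -0.128]
wrist_force: [-0.5, -0.1, -0.3]
finger_gap: 52.0
finger_force: 0.0
```

Run:
```python
from h import *
w=snap('wrist','w3');s=manip.read_state();print(s['clock'],s['eef_pos'],s['eef_rot'],w['eye'])
cv2.imwrite('pics/w3b.png',cv2.resize(w['img'],(800,600),interpolation=cv2.INTER_CUBIC))
P=cloud(w);k=(P[...,2]>20)&(P[...,2]<32)&(np.abs(P[...,0]-530)<80)&(np.abs(P[...,1]-350)<50)
r=cv2.minAreaRect(P[k][:,:2].astype(np.float32));print('handle',k.sum(),r,cv2.boxPoints(r).round(0),np.nanmedian(P[k],0))
k=(P[...,2]>3.5)&(P[...,2]<16)&(np.abs(P[...,0]-620)<50)&(np.abs(P[...,1]-340)<50)
print('ring',k.sum(),cv2.minEnclosingCircle(P[k][:,:2].astype(np.float32)))
w2=load('w2');print('chip',onz(w2,174.1,81.4,28))
```

```text
7.6 [470.4289893  346.31856015 234.50416784] [-3.14158768e+00 -5.94265864e-05 -1.28129971e-01] [541.53062133 337.06440716 414.42274985]
handle 947 ((529.6549682617188, 349.0650634765625), (16.11905288696289, 98.1654281616211), 82.65094757080078) [[480. 347.]
 [577. 335.]
 [579. 351.]
 [482. 363.]] [530.29872912 348.20287943  26.51711971]
ring 2192 ((615.7430419921875, 334.9930419921875), 55.18743896484375)
chip [551.75331656   5.89789343  28.        ]
```

View pics/w3b.png

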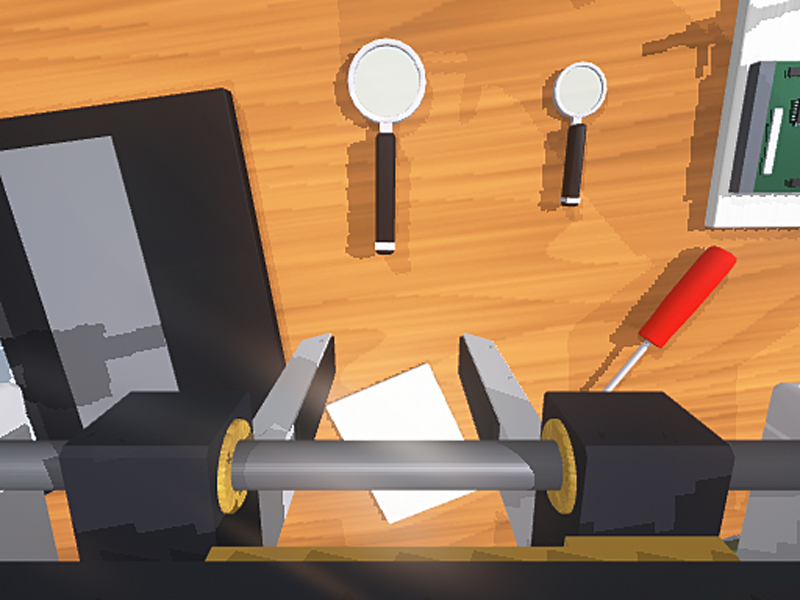

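The larger loupe: lens at (387,82), handle (386,135)–(386,250). The handle centre measures (529.7,349.1), with size 98×16 and top at 26, all as expected.

Request:
{"fn": "arm_command", "kwargs": {
  "plan": [
    [0.1, 0.0345, -0.005, 0.02, 0],
    [0.1, 0.034, -0.0053, 0.02, 0],
    [0.1, 0, 0, 0.055, 0],
    [0.1, 0, 0, 0.055, 0],
    [0.1, 0, 0, 0.05, 0],
    [0.1, 0, 0, 0.023, 0],
    [0.1, 0, 0, 0.008, 0],
    [0.1, 0, 0, 0, 0],
    [-1, 0, 0, 0, 0],
    [-1, 0, 0, 0, 0],
    [-1, 0, 0, 0, 0],
    [-1, 0, 0, 0, 0],
    [-1, 0, 0, 0, 0],
    [-1, 0, 0, 0, 0]
  ],
  "newtons": 20
}}

```text
clock: 9.35
eef_pos: [539.3, 348.4, 3.7]
eef_rot: [-3.142, -0.0, -0.129]
wrist_force: [-1.4, -1.9, 3.3]
finger_gap: 15.8
finger_force: 20.0
```

Request:
{"fn": "arm_command", "kwargs": {
  "plan": [
    [-1, 0, 0, -0.01, 0],
    [-1, 0, 0, -0.03, 0],
    [-1, 0, 0, -0.04, 0],
    [-1, 0, 0, -0.04, 0],
    [-1, 0, 0, -0.02, 0],
    [-1, -0.002, 0.02, 0, 0],
    [-1, -0.0027, 0.0375, 0, 0],
    [-1, -0.0027, 0.0375, 0, 0],
    [-1, -0.0027, 0.0375, 0, 0],
    [-1, -0.0027, 0.0375, 0, 0],
    [-1, -0.0027, 0.0375, 0, 0],
    [-1, -0.0027, 0.0375, 0, 0],
    [-1, -0.0027, 0.0375, 0, 0],
    [-1, -0.0025, 0.035, 0, 0],
    [-1, -0.0015, 0.02, 0, 0],
    [-1, 0, 0, 0, 0],
    [-1, 0, 0, 0, 0]
  ]
}}

```text
clock: 11.48
eef_pos: [471.3, 17.5, 143.7]
eef_rot: [-3.141, -0.0, -0.129]
wrist_force: [0.2, -0.4, -0.9]
finger_gap: 16.0
finger_force: 20.0
```

Run:
```python
from h import *
w=snap('wrist','w4');b=snap('side','b4');s=manip.read_state();print(s['clock'],s['eef_pos'],s['eef_rot'],s['finger_force'])
cv2.imwrite('pics/w4b.png',cv2.resize(w['img'],(800,600),interpolation=cv2.INTER_CUBIC))
for n,c in(('w',w),('b',b)):
    P=cloud(c);k=(P[...,2]>135)&(P[...,2]<185)&(P[...,0]>505)&(np.abs(P[...,0]-552)<50)&(np.abs(P[...,1]-7)<45)
    vv,uu=np.where(k);print(n,k.sum(),np.nanmin(P[k],0),np.nanmax(P[k],0),np.nanmedian(P[k],0))
    q=P[k][P[k][:,0]>518];A=np.c_[q[:,:2]-[552,7],np.ones(len(q))];print('plane',np.linalg.lstsq(A,q[:,2],rcond=None)[0],cv2.minEnclosingCircle(q[:,:2].astype(np.float32)))
```

```text
11.575 [471.23450953  17.6603742  143.5361878 ] [-3.14152337e+00 -9.86759207e-05 -1.28266000e-01] 19.96599018573761
w 11075 [505.02368982 -24.71167667 144.86662261] [582.82765659  38.49878097 168.32049456] [550.96916435   7.77568597 149.36975326]
plane [1.58379506e-03 2.00497778e-03 1.50012254e+02] ((550.3196411132812, 7.546839237213135), 32.7678337097168)
b 418 [506.40786722 -24.03645898 138.76845376] [580.70207586  40.19184312 155.2437678 ] [550.66449058  11.88030882 148.19931706]
plane [ 1.06280181e-02 -2.32505674e-02  1.48336694e+02] ((549.6843872070312, 7.435124397277832), 33.30964660644531)
```

View pics/w4b.png

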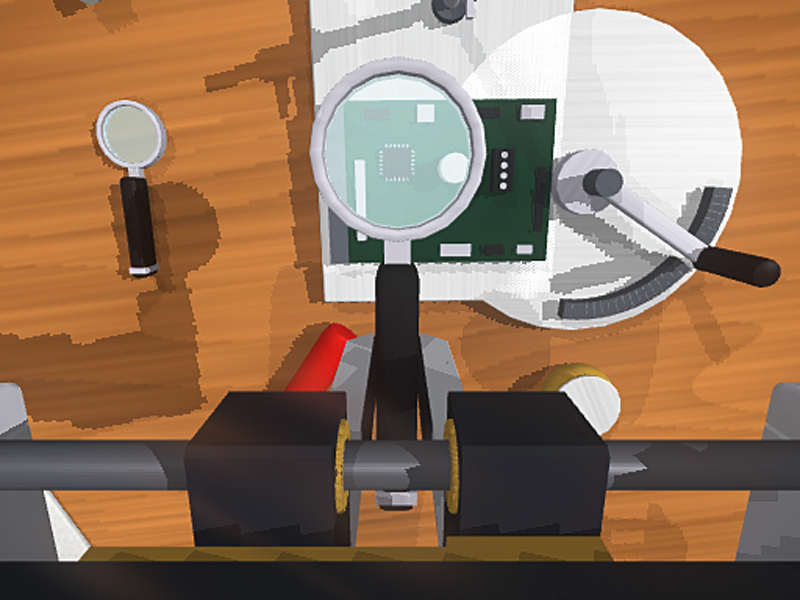

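Lens at (398,150) above the chip at (397,163), with the loupe level. Now lowering to focus height.

Request:
{"fn": "arm_command", "kwargs": {
  "plan": [
    [-1, 0.002, 0, 0.015, 0],
    [-1, 0, 0, 0.015, 0],
    [-1, 0, 0, 0.0125, 0],
    [-1, 0, 0, 0.006, 0],
    [-1, 0, 0, 0, 0],
    [-1, 0, 0, 0, 0],
    [-1, 0, 0, 0, 0]
  ]
}}

```text
clock: 12.45
eef_pos: [473.3, 16.7, 95.3]
eef_rot: [-3.142, -0.001, -0.129]
wrist_force: [-1.1, 0.4, -1.9]
finger_gap: 16.1
finger_force: 20.0
```

Run:
```python
from h import *
w=snap('wrist','w5');s=manip.read_state();print(s['clock'],s['eef_pos'],s['eef_rot'],s['finger_force'])
P=cloud(w);c=np.array([552,7.])
q=P[(P[...,2]>80)&(P[...,2]<125)&(P[...,0]>520)&(np.hypot(P[...,0]-552,P[...,1]-7)<42)]
print(cv2.minEnclosingCircle(q[:,:2].astype(np.float32)))
r=np.hypot(*(q[:,:2]-c).T)
for a,b in((0,20),(20,26),(26,28),(28,30),(30,32)):
    z=q[(r>=a)&(r<b),2];print(a,b,len(z),np.median(z),np.percentile(z,[10,90]))
for n in('w2','w5'):
    Q=cloud(load(n));k=(Q[...,2]>85)&(Q[...,2]<110)&(np.abs(Q[...,0]-613)<8)&(np.abs(Q[...,1]+33)<8);print('pointer',n,k.sum(),np.median(Q[k],0) if k.any() else 0)
```

```text
12.5 [473.27314969  16.667104    95.28747927] [-3.14149728e+00 -6.60840099e-04 -1.29284126e-01] 19.96610015630722
((551.943115234375, 6.353573322296143), 32.948997497558594)
0 20 3986 100.54280690780826 [ 99.72111157 101.35863309]
20 26 2820 100.606158978034 [ 99.73441649 101.56509285]
26 28 1277 102.92410993700702 [ 99.97086934 104.98193576]
28 30 1325 104.35329939497001 [103.19707999 105.30251712]
30 32 855 104.30113530919854 [103.39040305 105.18778612]
pointer w2 74 [614.12277937 -33.26394787  98.57164511]
pointer w5 0 0
```

```bash
python3 -c "
from cell import ticket
print(ticket.sign_off())"
```

```text
the job is handed in; nothing more can be done
None
```

I handed the job in at about 12.5 s, but `sign_off` returned no verdict. By my last measurements, the lever is in the notch (about 0.99 rad) and released. The loupe is held level in the fingers, with the lens within about 1 mm of the chip centre and the pointer's height.

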